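# Fill the gaps in two rows of turned work

### The job

On each of the two low green shelves there is a gap in the middle of a row of turned pieces. Stand the loose pale candlestick upright on the white spot in the row of pale candlesticks, and the loose dark pepper mill upright on the white spot in the row of dark mills, so that both rows are neat. Leave the square blanks and the tin where they are.

Things in the scene. Friction and masses are not known exactly. Their poses are not given: they have to be found in the camera images.
- candlestick: loose pale-wood turned candlestick, standing on the bench, 100 mm high, about 140 g: round foot 54 mm across and 10 mm thick, thin stem 22 mm across at 40 mm up, then a straight round drum 40 mm across from 60 to 96 mm above its underside, to grip. Origin: centre of its underside; z is its axis, up.
- mill: loose dark-wood turned pepper mill body, standing on the bench, 112 mm high, about 170 g: round foot 52 mm across and 22 mm thick, waist 30 mm across at 34 mm up, then a straight round drum 38 mm across from 50 to 96 mm above its underside, to grip, and a domed top. Origin: centre of its underside; z is its axis, up.
- shelf_pale_gap (a point): centre of the flat 62 mm white spot in the row of pale candlesticks, on the top of a fixed low green shelf: board 110 mm deep (x), 300 mm long (y), 50 mm above the bench, rear lip (+x) 8 mm thick and 8 mm high. Two candlesticks like the loose one are screwed down 95 mm to each side along y. Axes: x to the rear lip, y along the row, z up.
- shelf_dark_gap (a point): centre of the flat 62 mm white spot in the row of dark mills, on the top of a second green shelf of the same build and sizes, with two mills like the loose one screwed down 95 mm to each side along y. Axes: x to the rear lip, y along the row, z up. Either shelf may be on the left or the right.
- blank_pale: bystander: square unturned block of pale wood, 45 x 45 mm, 95 mm high, standing on the bench, to be left alone. Origin: centre of its underside.
- blank_dark: bystander: square unturned block of dark wood, 45 x 45 mm, 85 mm high, standing on the bench, to be left alone. Origin: centre of its underside.
- wax_tin: bystander: round tin with a yellow band, 56 mm across, 75 mm high, standing on the bench, to be left alone. Origin: centre of its underside.
Things that resemble listed ones, but are neither listed nor needed, are in the scene too. What is shaped like the candlestick but turquoise is not meant. What is shaped like the mill but blue is not meant.

How it is judged:
At the end, for the whole second after the job is handed in: The candlestick stands released and at rest on the pale shelf's board and the mill on the dark shelf's board, each with its foot's centre within 15 mm of the centre of its white spot, within 8 mm of the board's height, and upright within 0.175 rad (10 degrees) (horizontal distance between candlestick and shelf_pale_gap below 0.015 m and z of candlestick in the frame of shelf_pale_gap between -0.008 and 0.008 m and angle between each of candlestick, mill's own z axis and vertical below 0.175 rad and linear speed of each of candlestick, mill below 0.02 m/s and horizontal distance between mill and shelf_dark_gap below 0.015 m and z of mill in the frame of shelf_dark_gap between -0.008 and 0.008 m); the robot touches nothing.
It fails at once if the pale square blank is moved by more than 30 mm or tipped over (distance of blank_pale from where it was at the start of the episode above 0.03 m or angle between blank_pale's own z axis and vertical above 0.5 rad).
It fails at once if the dark square blank is moved by more than 30 mm or tipped over (distance of blank_dark from where it was at the start of the episode above 0.03 m or angle between blank_dark's own z axis and vertical above 0.5 rad).
It fails at once if the wax tin is moved by more than 30 mm or tipped over (distance of wax_tin from where it was at the start of the episode above 0.03 m or angle between wax_tin's own z axis and vertical above 0.5 rad).
It also fails if it takes over 59 s, if anything falls off the work surface, if the arm or the gripper's body presses on something with over 40 N, if the wrist force passes 120 N, or if a joint passes its speed limit or range.

### The arm

A 7-joint arm with a two-finger parallel gripper is mounted at the origin on the work surface. World frame = base frame: x ahead of the robot, y to its left, z up, the work surface at z = 0. Lengths are in m, angles in rad, forces in N, time in s.
With the tool pointing down it reaches from about 0.425 to 0.925 m from the base axis. Payload 6.8 kg.
Tool frame: the origin (TCP) lies at the very end of the fingers, on their centre line; the grasp point (between the pads) lies 19 mm behind it; z points along the fingers, y is the direction in which the jaws open and shut (so a half turn about z gives the same grasp; the last joint's range is limited). The gripper opens to 85 mm and grips with 20 to 120 N. Pads are 22 mm wide; open, the fingers measure 114 mm over their backs; the gripper's body (76 mm by 85 mm) begins 54 mm behind the grasp point. The pads swing forward as they close: fully open they stand 13 mm farther back than shut.
Start: joints at [-1.281, 0.477, 0.022, 1.555, -0.011, 1.109, -0.083], TCP at [0.261, 0.622, 0.231] pointing down, gripper open.
Joint ranges: [-2.96, 2.96], [-0.34, 2.1], [-1.41, 1.46], [0.24, 2.44], [-1.37, 4.51], [0.17, 1.92], [-2.96, 2.96]. Speed limits (rad/s): [2.39, 2.39, 3.14, 3.14, 3.14, 3.14, 3.14].

### API

Orientations are given as a unit quaternion [w, x, y, z].
In Python, from station import bot gives the robot as it stands.
- The arm moves only by the tool move_arm, never from a script. Its argument "commands" is text: rows parted by semicolons, each of 7 numbers parted by spaces: the opening, from 0 (shut) to 1 (fully open), then the shift along the tool's x, y, z in cm, then the turn, a rotation vector about the tool's x, y, z in degrees. In form: gripper tx ty tz rx ry rz; .... A call has 1 to 12 rows; each row shifts and turns the commanded pose from where the row before left it, along the tool's axes as they then stand; what a row does not reach is not made up. A row lasts 1/12 s, in which the tool goes at most 41.7 mm and 7.16 degrees, less where a joint would pass 70% of its speed; a pose out of reach is approached as far as the arm can. A call with a gripper value outside its range is refused whole. The fingers move at their own pace and stop on an object; "force" is the grip in N (left out, the last holds). Time passes only in rows, so rows that do not move let the fingers close. It gives the time, the measured TCP pose, the force and the opening at its end, in the units of the state.
- bot.get_obs(): the state, without advancing time (a new reading comes with each control period).
- bot.read_camera(name): name is "scene" or "top" or "wrist"; returns a dict with "img" (420x560x3 uint8, red, green, blue), "K" (3x3 intrinsics, pixels), "distortion" ([k1, k2, p1, p2, k3] as OpenCV has them; the pictures are not rectified), "rvec" (rotation vector, rad) and "tvec" (3), from world to camera coordinates, as OpenCV has them; the wrist camera has in their place "hand_eye" (4x4, takes a point from camera to tool coordinates, whose origin is the TCP and whose axes are the flange's). Camera axes: x right, y down, z forward; pixel columns grow to the right and rows downward; lengths in m; the calibration is good to about 2 mm. A picture is of the moment at which its call begins: read the wrist's pose just before it. There is no depth.
- bot.hand_in(): hands the job in, once; it reports no verdict.
The state is a dict: "t": time; "q": joint angles; "joint_vel": joint speeds; "joint_torque": joint torques, N m; "eef_pos": TCP position; "tool_rot": TCP orientation; "contact_force": force on the tool from outside, world axes, zero at the start; "torque": the same for the moment, N m; "gripper_width": opening from 0.0 (shut) to 1.0 (fully open).
Only numpy, scipy, OpenCV 4.12 (cv2) and the standard library are available. Lean on these libraries where they do the work, as an engineer would, in place of code of your own. Each camera call takes 0.05 s, during which the arm holds its last target. There are 200 camera calls.

## Working session

There is one attempt and no reset: what is moved stays moved. The work goes in short steps, Python scripts to look and compute and a tool call to move; the robot and the scene stay as the last step left them, time stands still between calls to the robot, and variables do not carry over. Pictures are saved under pics/ and viewed, about 8 in all and at most 12, crops included, and the job is handed in when it is done.

Besides the shell and the picture viewer there is one more tool, called after "Call:" as a command line: name --argument value ..., lists and objects as JSON in quotes. move_arm: Moves the arm, as the interface text tells. Its arguments: {"type":"object","properties":{"commands":{"type":"string"},"force":{"type":"number"}},"required":["commands"]}

```bash
mkdir -p pics; cat > h.py <<'E'
import numpy as np, cv2
from station import bot
from scipy.spatial.transform import Rotation as R
def snap(name,fn):
    c=bot.read_camera(name); cv2.imwrite('pics/'+fn,c['img'][:,:,::-1]); return c
def ext(c,obs=None):
    # returns Rcw (cam->world), origin
    if 'rvec' in c:
        Rm=cv2.Rodrigues(np.array(c['rvec'],float))[0]; return Rm.T,-Rm.T@np.array(c['tvec'],float).ravel()
    q=np.array(obs['tool_rot']); T=np.eye(4); T[:3,:3]=R.from_quat(q[[1,2,3,0]]).as_matrix(); T[:3,3]=obs['eef_pos']
    M=T@np.array(c['hand_eye']); return M[:3,:3],M[:3,3]
def at(c,px,z,obs=None):
    A,o=ext(c,obs); p=cv2.undistortPoints(np.array(px,float).reshape(-1,1,2),np.array(c['K']),np.array(c['distortion'])).reshape(-1,2)
    d=np.c_[p,np.ones(len(p))]@A.T; z=np.broadcast_to(z,len(p)); return o+d*((z-o[2])/d[:,2])[:,None]
def proj(c,P,obs=None):
    A,o=ext(c,obs); return cv2.projectPoints((np.atleast_2d(P)-o)@A,np.zeros(3),np.zeros(3),np.array(c['K']),np.array(c['distortion']))[0].reshape(-1,2)
E
python3 - <<'E'
from h import *
import pickle
o=bot.get_obs(); print(o)
for n in ['top','scene']:
    c=snap(n,n+'0.png'); pickle.dump(c,open(n+'.pkl','wb')); print(n,ext(c)[1],c['K'])
a=[cv2.imread('pics/%s0.png'%n) for n in('top','scene')]
E
```

```text
{'t': 0.0, 'q': array([-1.28110007,  0.47779863,  0.02235495,  1.55644893, -0.01152674,
        1.10929712, -0.08308872]), 'joint_vel': array([-3.15955279e-04,  1.35252322e-03,  5.58867147e-04, -7.10979035e-04,
       -5.35486312e-04, -4.79805771e-04, -4.80266413e-05]), 'joint_torque': array([-6.62827479e-04, -5.96453154e+01,  1.60795167e+00, -2.81191009e+01,
        1.25715189e-02,  9.51102935e-03,  7.73901178e-06]), 'eef_pos': array([0.26127296, 0.62174291, 0.23032805]), 'tool_rot': array([-1.21624812e-04,  1.97585563e-01,  9.80285221e-01, -9.03800581e-04]), 'contact_force': array([ 0.25767424,  0.46865588, -1.06021357]), 'torque': array([0.03710463, 0.03236268, 0.00178812]), 'gripper_width': 0.9954504505497903}
top [0.39044394 0.01296021 1.14460274] [[464.37739711   0.         291.62080358]
 [  0.         464.37739711 213.79979453]
 [  0.           0.           1.        ]]
scene [1.24332786 0.58993343 0.7360613 ] [[488.48146046   0.         281.18765401]
 [  0.         488.48146046 214.12930122]
 [  0.           0.           1.        ]]
```

View pics/top0.png

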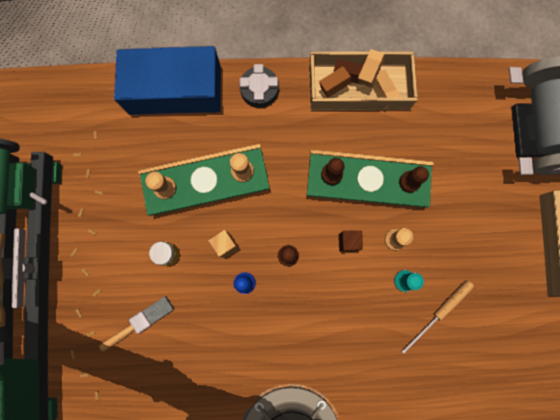

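View pics/scene0.png

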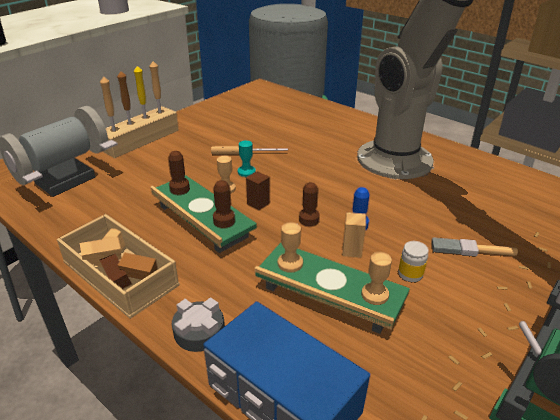

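The top view shows the pale shelf on the left, with its spot at (204,179). The dark shelf is on the right, with its spot at (371,178). The loose mill is at about (288,255) and the loose candlestick at about (402,238). Blue and turquoise decoys stand at (245,283) and (410,282), blanks at (222,243) and (350,241), and the tin at (162,253).

```bash
python3 - <<'E'
from h import *
import pickle
c=pickle.load(open('top.pkl','rb')); im=c['img']; s=pickle.load(open('scene.pkl','rb'))
def spot(c,seed):
    hsv=cv2.cvtColor(c['img'],cv2.COLOR_RGB2HSV); m=((hsv[...,2]>150)&(hsv[...,1]<90)).astype(np.uint8)
    n,l=cv2.connectedComponents(m); k=l[seed[1],seed[0]]
    cs=cv2.findContours((l==k).astype(np.uint8),0,cv2.CHAIN_APPROX_NONE)[0][0].reshape(-1,2)
    P=at(c,cs,.05)[:,:2].astype(np.float32); e=cv2.fitEllipse(P*1000); return e
for n,cc,sd in[('pale top',c,(204,179)),('dark top',c,(371,178)),('pale sc',s,(331,279)),('dark sc',s,(201,206))]: print(n,spot(cc,sd))
# shelf row dirs: fixed pieces' tops
for n,px,z in [('candle',(404,237),.1),('candle foot',(399,240),.01),('mill',(288,256),.105),('blankD',(350,240),.085),('blankP',(222,243),.095),('tin',(162,253),.075),('blue',(245,283),.105),('turq',(414,282),.1),('paleL',(155,181),.1),('paleR',(239,162),.1),('darkL',(335,168),.108),('darkR',(418,176),.108)]:
    print(n,at(c,[px],z)[0].round(3))
print('scene candle/mill',at(s,[(225,162)],.1),at(s,[(311,188)],.11))
a=cv2.resize(im[140:300,130:440],None,fx=2.58,fy=2.58,interpolation=cv2.INTER_CUBIC); cv2.imwrite('pics/crop.png',a[:,:,::-1])
E
```

```text
pale top ((615.58154296875, 194.93145751953125), (62.461830139160156, 63.02050018310547), 96.32131958007812)
dark top ((609.6594848632812, -206.67112731933594), (62.11632537841797, 62.756141662597656), 9.136813163757324)
pale sc ((614.9644775390625, 194.1670379638672), (62.30382537841797, 62.42021179199219), 116.05650329589844)
dark sc ((609.7066040039062, -207.86221313476562), (61.323753356933594, 63.45515823364258), 128.85501098632812)
candle [ 0.462 -0.268  0.1  ]
candle foot [ 0.461 -0.279  0.01 ]
mill [ 0.426 -0.003  0.105]
blankD [ 0.459 -0.146  0.085]
blankP [0.459 0.145 0.095]
tin [0.44  0.287 0.075]
blue [0.368 0.094 0.105]
turq [ 0.359 -0.286  0.1  ]
paleL [0.604 0.298 0.1  ]
paleR [0.644 0.105 0.1  ]
darkL [ 0.623 -0.115  0.108]
darkR [ 0.601 -0.307  0.108]
scene candle/mill [[ 0.48027882 -0.24935995  0.1       ]] [[0.44498591 0.00870261 0.11      ]]
```

View pics/crop.png

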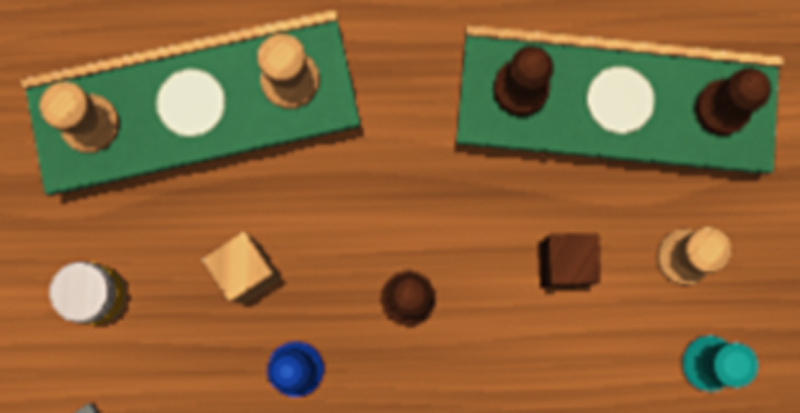

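Call:
move_arm --commands "1 0 0 0 0 0 6.72;1 0 0 0 0 0 6.72;1 0 0 0 0 0 6.72;1 0 0 0 0 0 6.72;1 0 0 0 0 0 6.72;1 0 0 0 0 0 6.72;1 0 0 0 0 0 6.72;1 0 0 0 0 0 6.72;1 0 0 0 0 0 6.72;1 0 0 0 0 0 6.72;1 0 0 0 0 0 0" --force 40

```text
t: 1.02
eef_pos: [0.2611, 0.6221, 0.2307]
tool_rot: [0.0, 0.708, 0.706, -0.0]
contact_force: [0.1, 0.1, -0.5]
gripper_width: 0.999
```

Call:
move_arm --commands "1 -3.2 2.4 0 0 0 0;1 -3.2 2.4 0 0 0 0;1 -3.2 2.4 0 0 0 0;1 -3.2 2.4 0 0 0 0;1 -3.2 2.4 0 0 0 0;1 -3.2 2.4 0 0 0 0;1 -3.2 2.4 0 0 0 0;1 -3.2 2.4 0 0 0 0;1 -3.2 2.4 0 0 0 0;1 -3.2 2.4 0 0 0 0;1 0 0 0 0 0 0"

```text
t: 1.93
eef_pos: [0.507, 0.2928, 0.2318]
tool_rot: [0.002, 0.71, 0.704, -0.0]
contact_force: [0.3, -0.7, 1.1]
gripper_width: 1.003
```

Call:
move_arm --commands "1 -3.75 -0.6 0 0 0 0;1 -3.75 -0.6 0 0 0 0;1 -3.75 -0.6 0 0 0 0;1 -3.75 -0.6 0 0 0 0;1 -3.75 -0.6 0 0 0 0;1 -3.75 -0.6 0 0 0 0;1 -3.75 -0.6 0 0 0 0;1 -3.75 -0.6 0 0 0 0;1 0 0 0 0 0 0;1 0 0 0 0 0 0"

```text
t: 2.77
eef_pos: [0.4531, 0.0004, 0.2314]
tool_rot: [-0.0, 0.708, 0.707, 0.0]
contact_force: [0.2, 0.7, -0.6]
gripper_width: 0.997
```

```bash
python3 - <<'E'
from h import *
import pickle
o=bot.get_obs(); c=snap('wrist','w1.png'); pickle.dump((o,c),open('w1.pkl','wb'))
print(o['eef_pos'],o['tool_rot'],o['q'].round(2),ext(c,o)[1])
t=pickle.load(open('top.pkl','rb'))
for n,px,z in [('mill top',(288.9,253.2),.11),('mill foot',(288.5,255.9),.015),('c top',(404.8,236.5),.1),('c foot',(395.9,239.2),.01)]: print(n,at(t,[px],z)[0].round(4))
E
```

```text
[4.53051993e-01 3.69953194e-04 2.31419414e-01] [-5.84657103e-05  7.07658781e-01  7.06554325e-01  1.78770320e-04] [-0.65  0.1   0.56  2.09 -0.07  0.96 -0.06] [0.45279675 0.07367124 0.37341401]
mill top [ 0.4315 -0.0048  0.11  ]
mill foot [ 0.4288 -0.0054  0.015 ]
c top [ 0.4629 -0.2702  0.1   ]
c foot [ 0.4631 -0.2718  0.01  ]
```

View pics/w1.png

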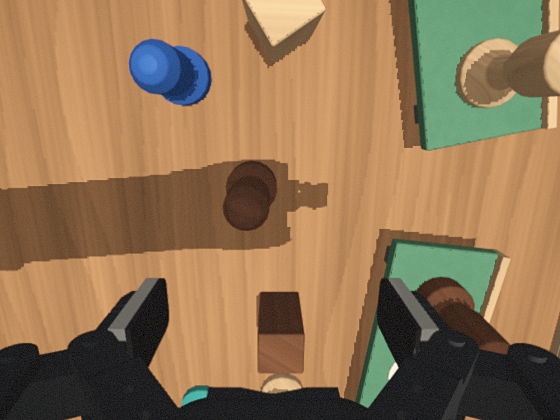

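The wrist view shows the mill upright, with its foot at about (251,187) and its dome at about (247,206). The dark blank is at (280,330), clear of the open jaws.

```bash
python3 - <<'E'
from h import *
import pickle
o,c=pickle.load(open('w1.pkl','rb'))
print(at(c,[(251,187)],.015,o),at(c,[(247,206)],.1,o))
print(proj(c,[(.43,-.005,.011),(.43,-.005,.1)],o))
E
```

```text
[[ 0.43105346 -0.00289473  0.015     ]] [[ 4.32748807e-01 -3.83478509e-05  1.00000000e-01]]
[[250.23847067 188.19022456]
 [243.68308798 212.04021329]]
```

Call:
move_arm --commands "1 -0.35 -2.2 0 0 0 0;1 0 0 2.5 0 0 0;1 0 0 2.5 0 0 0;1 0 0 2.5 0 0 0;1 0 0 2.5 0 0 0;1 0 0 2.5 0 0 0;1 0 0 2.5 0 0 0;1 0 0 1.5 0 0 0;1 0 0 0.9 0 0 0;1 0 0 0 0 0 0;1 0 0 0 0 0 0"

```text
t: 3.73
eef_pos: [0.4318, -0.0005, 0.0573]
tool_rot: [-0.0, 0.706, 0.708, -0.0]
contact_force: [-0.7, 0.1, -0.1]
gripper_width: 0.998
```

Call:
move_arm --commands "0 0 0 0 0 0 0;0 0 0 0 0 0 0;0 0 0 0 0 0 0;0 0 0 0 0 0 0;0 0 0 0 0 0 0;0 0 0 0 0 0 0;0 0 0 0 0 0 0;0 0 0 0 0 0 0;0 0 0 0 0 0 0;0 0 0 0 0 0 0;0 0 0 0 0 0 0;0 0 0 0 0 0 0" --force 50

```text
t: 4.73
eef_pos: [0.432, -0.001, 0.058]
tool_rot: [0.0, 0.707, 0.707, 0.001]
contact_force: [-1.4, 0.9, 6.2]
gripper_width: 0.429
```

Call:
move_arm --commands "0 0 0 -1 0 0 0;0 0 0 -2 0 0 0;0 0 0 -2.5 0 0 0;0 0 0 -2.5 0 0 0;0 0 0 -2.5 0 0 0;0 0 0 -2.5 0 0 0;0 0 0 -1 0 0 0;0 0 0 0 0 0 0"

```text
t: 5.4
eef_pos: [0.4329, -0.0011, 0.2]
tool_rot: [0.001, 0.707, 0.707, 0.002]
contact_force: [0.9, 1.3, -2.6]
gripper_width: 0.428
```

Call:
move_arm --commands "0 -2 0.9 0 0 0 0;0 -2.5 1.1 0 0 0 0;0 -2.5 1.1 0 0 0 0;0 -2.5 1.1 0 0 0 0;0 -2.5 1.1 0 0 0 0;0 -2.5 1.1 0 0 0 0;0 -2.5 1.1 0 0 0 0;0 -2 0.9 0 0 0 0;0 -1.35 0.7 0 0 0 0;0 0 0 0 0 0 0;0 0 0 0 0 0 0"

```text
t: 6.32
eef_pos: [0.5216, -0.2051, 0.1962]
tool_rot: [-0.001, 0.708, 0.706, -0.001]
contact_force: [-0.4, 0.1, -2.2]
gripper_width: 0.427
```

```bash
python3 - <<'E'
from h import *
import pickle
o=bot.get_obs(); a=snap('scene','s2.png'); b=snap('top','t2.png');w=snap('wrist','w2.png'); pickle.dump((o,a,b,w),open('2.pkl','wb'))
print(o['eef_pos'],o['gripper_width'],o['contact_force'])
p=o['eef_pos']+[0,-.0025,-.058]; print(proj(a,[p,p+[0,0,.1]]),proj(w,[p,p+[0,0,.022]],o))
x=np.hstack([a['img'][100:340,60:360],w['img'][90:330,120:420]]); x=cv2.resize(x,None,fx=1.33,fy=1.33); cv2.imwrite('pics/c2.png',x[:,:,::-1])
E
```

```text
[ 0.52158804 -0.20514787  0.19618966] 0.42737244432341104 [-0.38130952  0.05118393 -2.15696356]
[[223.87203218 160.2002076 ]
 [221.45797826 123.41625437]] [[273.12648736 241.369231  ]
 [273.13177751 255.93045946]]
```

View pics/c2.png

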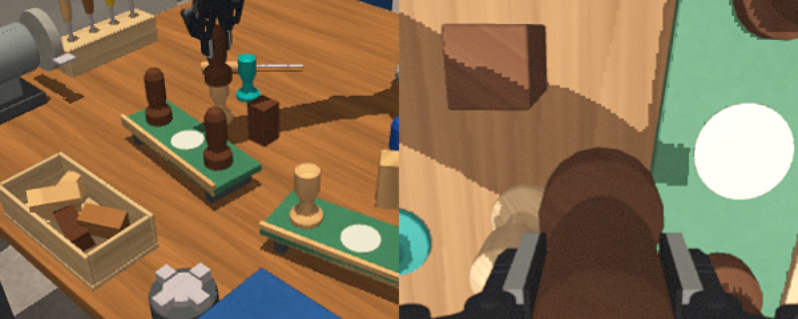

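Call:
move_arm --commands "0 0.2 1.5 0 0 0 0;0 0 2.5 0 0 0 0;0 0 2.5 0 0 0 0;0 0 1.7 0 0 0 0;0 0 0.75 0 0 0 0;0 0 0 0 0 0 0;0 0 0 2 0 0 0;0 0 0 2.5 0 0 0;0 0 0 2 0 0 0;0 0 0 0.8 0 0 0;0 0 0 0 0 0 0;0 0 0 0 0 0 0"

```text
t: 7.47
eef_pos: [0.6115, -0.2028, 0.1249]
tool_rot: [-0.0, 0.707, 0.707, -0.0]
contact_force: [0.0, 0.2, -1.7]
gripper_width: 0.427
```

Next I lower it the remaining 16 mm gently and watch the force.

Call:
move_arm --commands "0 0 0 0.7 0 0 0;0 0 0 0.4 0 0 0;0 0 0 0.2 0 0 0;0 0 0 0.15 0 0 0;0 0 0 0 0 0 0;0 0 0 0 0 0 0"

```text
t: 7.97
eef_pos: [0.6122, -0.2027, 0.1099]
tool_rot: [0.0, 0.707, 0.707, 0.0]
contact_force: [0.3, -0.1, -1.6]
gripper_width: 0.43
```

Call:
move_arm --commands "0 0 0 0.15 0 0 0;0 0 0 0.1 0 0 0;0 0 0 0 0 0 0;0 0 0 0 0 0 0"

```text
t: 8.3
eef_pos: [0.6124, -0.2029, 0.1081]
tool_rot: [0.0, 0.707, 0.707, 0.0]
contact_force: [-2.1, 0.8, 6.3]
gripper_width: 0.422
```

Call:
move_arm --commands "0.5 0 0 0 0 0 0;0.6 0 0 0 0 0 0;1 0 0 0 0 0 0;1 0 0 0 0 0 0;1 0 0 0 0 0 0;1 0 0 0 0 0 0;1 0 0 0 0 0 0;1 0 0 0 0 0 0"

```text
t: 8.97
eef_pos: [0.6121, -0.2026, 0.1072]
tool_rot: [-0.0, 0.707, 0.707, -0.0]
contact_force: [-0.3, 0.2, 0.3]
gripper_width: 1.0
```

Call:
move_arm --commands "1 0 0 -1.5 0 0 0;1 0 0 -2.5 0 0 0;1 0 0 -2.5 0 0 0;1 0 0 -2.5 0 0 0;1 0 0 -2.5 0 0 0;1 0 0 -1 0 0 0;1 0 -3 0 0 0 0;1 0 -3 0 0 0 0;1 0 -3 0 0 0 0;1 0 -3 0 0 0 0;1 0 0 0 0 0 0;1 0 0 0 0 0 0"

```text
t: 9.97
eef_pos: [0.4907, -0.2027, 0.2321]
tool_rot: [-0.001, 0.708, 0.707, 0.0]
contact_force: [1.8, 0.1, 0.5]
gripper_width: 1.002
```

```bash
python3 - <<'E'
from h import *
import pickle
o=bot.get_obs(); a=snap('scene','s3.png'); b=snap('top','t3.png');w=snap('wrist','w3.png'); pickle.dump((o,a,b,w),open('3.pkl','wb'))
print(o['eef_pos'],o['gripper_width'],o['contact_force'])
g=np.array([.6097,-.2072,.05]); print(proj(a,[g,g+[0,0,.1]]),proj(w,[g+[0,0,.01],g+[0,0,.1]],o),proj(b,[g+[0,0,.01],g+[0,0,.1]]))
print('candle in wrist',proj(w,[(.463,-.271,.01),(.463,-.271,.1)],o))
cv2.imwrite('pics/c3.png',np.hstack([a['img'][120:300,130:310],w['img']][1:])[:,:,::-1])
x=np.hstack([cv2.resize(w['img'],(532,399)),cv2.resize(a['img'][130:280,130:230],(266,399))]); cv2.imwrite('pics/c3.png',x[:,:,::-1])
E
```

```text
[ 0.49068871 -0.20266104  0.23213107] 1.0019000105423368 [1.76779288 0.13708339 0.51617216]
[[200.55085789 204.50138655]
 [196.90262269 169.67632713]] [[404.16751465 198.57070495]
 [451.84189936 231.03451795]] [[371.16181091 177.30687144]
 [378.9471096  169.06750029]]
candle in wrist [[247.25810691 244.81535616]
 [240.1862037  283.39507835]]
```

View pics/c3.png

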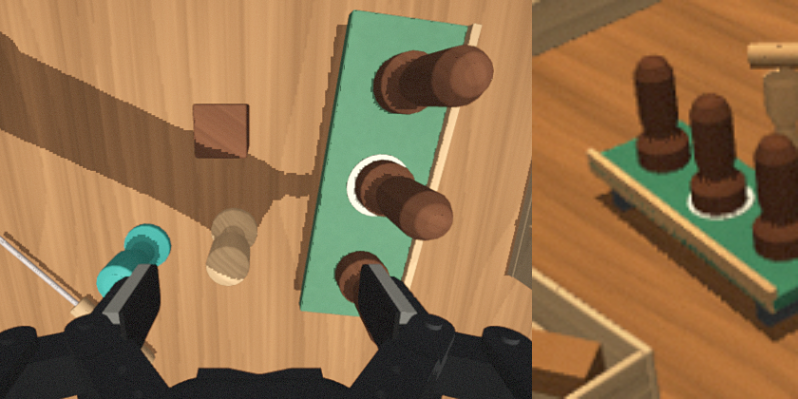

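The mill stands upright and well centred on its spot. The candlestick's foot is at about (247,240) and its top at about (240,279), which puts it at about (0.463, -0.269).

Call:
move_arm --commands "1 -3.3 -1.4 0 0 0 0;1 -3.3 -1.4 0 0 0 0;1 0 0 0 0 0 0;1 0 0 2.5 0 0 0;1 0 0 2.5 0 0 0;1 0 0 2.5 0 0 0;1 0 0 2.5 0 0 0;1 0 0 2.5 0 0 0;1 0 0 2.5 0 0 0;1 0 0 1.4 0 0 0;1 0 0 0.8 0 0 0;1 0 0 0 0 0 0"

```text
t: 11.12
eef_pos: [0.4639, -0.2683, 0.0584]
tool_rot: [-0.001, 0.707, 0.707, -0.001]
contact_force: [-0.5, -0.5, 0.3]
gripper_width: 0.999
```

Call:
move_arm --commands "0 0 0 0 0 0 0;0 0 0 0 0 0 0;0 0 0 0 0 0 0;0 0 0 0 0 0 0;0 0 0 0 0 0 0;0 0 0 0 0 0 0;0 0 0 0 0 0 0;0 0 0 0 0 0 0;0 0 0 0 0 0 0;0 0 0 0 0 0 0"

```text
t: 11.95
eef_pos: [0.4648, -0.269, 0.0614]
tool_rot: [0.001, 0.707, 0.707, 0.001]
contact_force: [-0.7, -0.0, 6.7]
gripper_width: 0.451
```

Call:
move_arm --commands "0 0 0 -1 0 0 0;0 0 0 -2 0 0 0;0 0 0 -2.5 0 0 0;0 0 0 -2.5 0 0 0;0 0 0 -2.5 0 0 0;0 0 0 -2.5 0 0 0;0 0 0 -1.5 0 0 0;0 0 0 0 0 0 0"

```text
t: 12.62
eef_pos: [0.4656, -0.2698, 0.209]
tool_rot: [0.003, 0.707, 0.707, 0.002]
contact_force: [0.5, -0.6, -1.4]
gripper_width: 0.456
```

Call:
move_arm --commands "0 1.5 0.1 0 0 0 0;0 2.5 0.2 0 0 0 0;0 3 0.2 0 0 0 0;0 3 0.2 0 0 0 0;0 3 0.2 0 0 0 0;0 3 0.2 0 0 0 0;0 3 0.2 0 0 0 0;0 3 0.2 0 0 0 0;0 3 0.2 0 0 0 0;0 3 0.2 0 0 0 0;0 3 0.2 0 0 0 0;0 3 0.2 0 0 0 0"

```text
t: 13.62
eef_pos: [0.4861, 0.0727, 0.2046]
tool_rot: [-0.0, 0.707, 0.707, -0.0]
contact_force: [0.7, 1.0, -1.6]
gripper_width: 0.451
```

Call:
move_arm --commands "0 3 0.2 0 0 0 0;0 3 0.2 0 0 0 0;0 3 0.2 0 0 0 0;0 2 0.2 0 0 0 0;0 1.3 0.2 0 0 0 0;0 0 0 0 0 0 0;0 0 0 0 0 0 0"

```text
t: 14.2
eef_pos: [0.4967, 0.1936, 0.2047]
tool_rot: [0.0, 0.707, 0.707, -0.001]
contact_force: [1.0, -1.2, -2.7]
gripper_width: 0.452
```

```bash
python3 - <<'E'
from h import *
import pickle
o=bot.get_obs(); w=snap('wrist','w4.png'); pickle.dump((o,w),open('4.pkl','wb'))
print(o['eef_pos'],o['gripper_width'],o['contact_force'])
p=o['eef_pos']+[0,0,-.061]
th=np.linspace(0,2*np.pi,73); ring=p+np.c_[.027*np.cos(th),.027*np.sin(th),0*th+.003]
im=np.ascontiguousarray(w['img'][:,:,::-1]); cv2.polylines(im,[proj(w,ring,o).round().astype(int).reshape(-1,1,2)],True,(0,0,255),1)
cv2.imwrite('pics/c4.png',im)
E
```

```text
[0.49667947 0.19360112 0.20471255] 0.4521126238842317 [ 0.98497948 -1.1633309  -2.68718085]
```

View pics/c4.png

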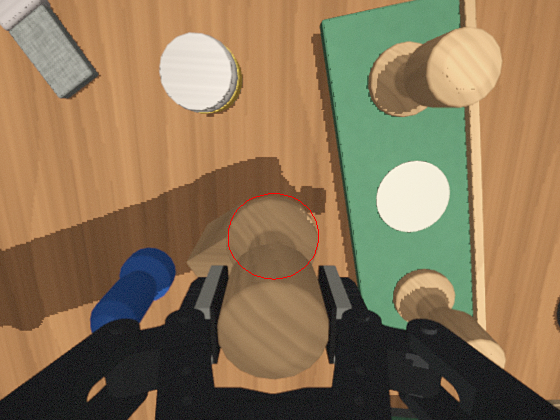

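The candlestick is held upright and its foot fits the predicted ring, centred at (273,236). The pale spot is free at (413,196).

Call:
move_arm --commands "0 0.1 1.5 0 0 0 0;0 0 2.5 0 0 0 0;0 0 2.9 0 0 0 0;0 0 2.5 0 0 0 0;0 0 1.8 0 0 0 0;0 0 0.6 0 0 0 0;0 0 0 2 0 0 0;0 0 0 2.5 0 0 0;0 0 0 2.3 0 0 0;0 0 0 1 0 0 0;0 0 0 0 0 0 0;0 0 0 0 0 0 0"

```text
t: 15.25
eef_pos: [0.6149, 0.1944, 0.1277]
tool_rot: [0.0, 0.707, 0.707, -0.0]
contact_force: [0.4, 0.7, -0.8]
gripper_width: 0.456
```

Call:
move_arm --commands "0 0 0 0.5 0 0 0;0 0 0 0.2 0 0 0;0 0 0 0 0 0 0;0 0 0 0 0 0 0"

```text
t: 15.58
eef_pos: [0.6153, 0.1955, 0.1209]
tool_rot: [0.0, 0.707, 0.707, 0.0]
contact_force: [1.0, 0.1, -1.9]
gripper_width: 0.453
```

Call:
move_arm --commands "0 0 0 0.5 0 0 0;0 0 0 0.2 0 0 0;0 0 0 0.15 0 0 0;0 0 0 0.1 0 0 0;0 0 0 0 0 0 0;0 0 0 0 0 0 0"

```text
t: 16.08
eef_pos: [0.6149, 0.1954, 0.1115]
tool_rot: [-0.0, 0.707, 0.707, -0.0]
contact_force: [-2.7, 0.2, 5.8]
gripper_width: 0.447
```

Contact at 5.8 N, so it is down: release and retreat.

Call:
move_arm --commands "0.5 0 0 0 0 0 0;0.6 0 0 0 0 0 0;1 0 0 0 0 0 0;1 0 0 0 0 0 0;1 0 0 0 0 0 0;1 0 0 0 0 0 0;1 0 0 0 0 0 0;1 0 0 0 0 0 0"

```text
t: 16.75
eef_pos: [0.615, 0.1953, 0.1107]
tool_rot: [-0.0, 0.707, 0.707, -0.0]
contact_force: [1.0, -0.7, -1.0]
gripper_width: 0.999
```

Call:
move_arm --commands "1 0 0 -1.5 0 0 0;1 0 0 -2.5 0 0 0;1 0 0 -2.5 0 0 0;1 0 0 -2.5 0 0 0;1 0 0 -2.5 0 0 0;1 0 0 -1 0 0 0;1 0 -3 0 0 0 0;1 0 -3 0 0 0 0;1 0 -3 0 0 0 0;1 0 -3 0 0 0 0;1 0 0 0 0 0 0;1 0 0 0 0 0 0"

```text
t: 17.75
eef_pos: [0.4936, 0.1956, 0.2355]
tool_rot: [-0.001, 0.707, 0.708, -0.0]
contact_force: [-0.2, -0.3, 1.0]
gripper_width: 1.004
```

```bash
python3 - <<'E'
from h import *
import pickle
o=bot.get_obs(); w=snap('wrist','w5.png'); a=snap('scene','s5.png')
print(o['eef_pos'],o['t'],o['contact_force'])
th=np.linspace(0,2*np.pi,73)
im=np.ascontiguousarray(a['img'][:,:,::-1]); iw=np.ascontiguousarray(w['img'][:,:,::-1])
def ring(i,c,g,r,z): 
    P=np.array(g)+np.c_[r*np.cos(th),r*np.sin(th),0*th+z]; cv2.polylines(i,[proj(c,P,o).round().astype(int).reshape(-1,1,2)],True,(0,0,255),1)
ring(im,a,(.6153,.1945,.05),.027,.0); ring(im,a,(.6097,-.2072,.05),.026,0)
ring(im,a,(.6153,.1945,.05),.020,.096); ring(im,a,(.6097,-.2072,.05),.019,.096)
ring(iw,w,(.6153,.1945,.05),.027,.01)
x=np.hstack([cv2.resize(im[110:330,140:420],(448,352)),cv2.resize(iw[60:335,205:480],(352,352))]); cv2.imwrite('pics/c5.png',x)
E
```

```text
[0.49357349 0.1956221  0.23554491] 17.75 [-0.17096431 -0.2973377   1.04566424]
```

View pics/c5.png

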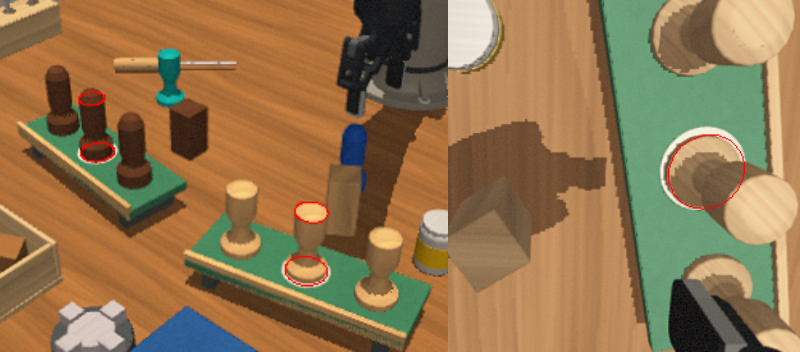

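Both pieces stand upright and match the predicted rings to within a few mm. The bystanders are in place and the gripper is clear, so I'm handing in.

```bash
python3 -c "
from station import bot
print(bot.hand_in())"
```

```text
the job is handed in; nothing more can be done
None
```

I stood the dark mill on the white spot of the dark (right) shelf and the pale candlestick on the white spot of the pale (left) shelf. I released both, backed the gripper off and handed the job in at about 18 s of the 59 s allowed.

- **Placement:** in the last scene-camera picture both pieces stand upright, their foot and drum outlines matching the predicted rings to within a few mm. The last wrist picture agrees for the candlestick. The tolerance is 15 mm.
- **Bystanders:** the two square blanks and the tin look untouched, and nothing was in contact with the arm at the end.
- **Forces:** the highest contact force I read was about 7 N, on gripping and setting down.
- **Disagreements:** the top and wrist cameras differed by 2–3 mm on where the loose pieces stood. I took this into account when gripping and placing. No check failed.

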